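# Bring the valve to the top of a trolley wheel

### The arm

A 6-joint arm with a two-finger parallel gripper is mounted at the origin on the work surface. World frame = base frame: x ahead of the robot, y to its left, z up, the work surface at z = 0. Lengths are in m, angles in rad, forces in N, time in s.
With the tool pointing down it reaches from about 0.225 to 0.725 m from the base axis. Payload 3.1 kg.
Tool frame: the origin (TCP) lies at the very end of the fingers, on their centre line; the grasp point (between the pads) lies 19 mm behind it (robot.tcp_to_grasp is the distance from the TCP to the grasp point, in m); z points along the fingers, y is the direction in which the jaws open and shut (so a half turn about z gives the same grasp; the last joint's range is limited). The gripper opens to 85 mm and grips with 20 to 120 N. Pads are 22 mm wide; open, the fingers measure 114 mm over their backs; the gripper's body (76 mm by 85 mm) begins 54 mm behind the grasp point. The pads swing forward as they close: fully open they stand 13 mm farther back than shut.
Start: joints at [0.984, 0.048, 0.099, 1.622, 0, 1.443], TCP at [0.233, 0.471, 0.231] pointing down, gripper open.
Joint ranges: [-2.91, 2.91], [-0.99, 1.94], [-1.21, 1.42], [-2.12, 2.29], [-1.49, 1.47], [-3.14, 3.14]. Speed limits (rad/s): [2.79, 2.79, 3.14, 3.14, 3.14, 3.14].

### API

Orientations are given as [roll, pitch, yaw] about the fixed x, y, z axes, in that order (R = Rz(yaw) Ry(pitch) Rx(roll)).
In Python, from rig import readout, optics, hand_in, robot gives the robot as it stands.
- The arm moves only by the shell command python3 -m jog 'ROWS' [FORCE]. ROWS is a JSON object of lists of equal length, an entry for each row: "claw": the gripper command: -1 is fully open, 1 is shut, values between are in proportion; "travel": the shift along the world's x, y, z in mm, a list of three; "twist": the turn, a rotation vector about the world's x, y, z in degrees, a list of three. A call has 1 to 8 rows; each row shifts and turns the pose as measured when the row begins; what a row does not reach is not made up. A row lasts 1/10 s, in which the tool goes at most 50 mm and 8.59 degrees, less where a joint would pass 70% of its speed; a pose out of reach is approached as far as the arm can. A call is refused whole if a number of a shift passes 50 or a number of a turn 8.59, either way. A call with a gripper value outside its range is refused whole. The fingers move at their own pace and stop on an object; FORCE is the grip in N (left out, the last holds). Time passes only in rows, so rows that do not move let the fingers close. It gives the time, the measured TCP pose, the force and the opening at its end, in the units of the state.
- readout.sense(): the state, without advancing time (a new reading comes with each control period).
- optics.capture(name): name is "scene" or "top"; returns a dict with "pixels" (400x640x3 uint8, red, green, blue), "depth" (400x640 float32, m along the optical axis (not along the pixel's ray), 0 where there is no reading), "camera_matrix" (3x3 intrinsics, pixels), "D" ([k1, k2, p1, p2, k3] as OpenCV has them; the pictures are not rectified), "R" (3x3) and "t" (3): a world point X has camera coordinates R X + t. Camera axes: x right, y down, z forward; pixel columns grow to the right and rows downward; lengths in m; the calibration is good to about 2 mm. A picture is of the moment at which its call begins.
- hand_in(): hands the job in, once; it reports no verdict.
Trained networks look in the newest picture that a camera, given by its name, has taken for a name from the list of things; names that differ only in an ending like _2 or _b are one class to them, and where a whole thing is asked for, a point or a joint stands for the part that bears it (a point fixed in the world has none). Each returns a list of dicts, best first, with "conf" (0 to 1); they miss things now and then, are a little off and sometimes report something else, mostly with a low value. They report only what shows in the picture. A call takes as long as a camera call.
- optics.outline_of(camera, target): "region" (400x640 bool, what is visible of it) and "rect" ([left, top, right, bottom] in pixels, round what is visible of it).
The state is a dict: "time": time; "qpos": joint angles; "joint_vel": joint speeds; "tau": joint torques, N m; "position": TCP position; "tool_rot": TCP orientation; "ft_force": force on the tool from outside, world axes, zero at the start; "moment": the same for the moment, N m; "opening": finger opening in m.
Only numpy, scipy, OpenCV 4.12 (cv2) and the standard library are available. Lean on these libraries where they do the work, as an engineer would, in place of code of your own. Each camera call takes 0.05 s, during which the arm holds its last target. There are 200 camera calls.

### The job

The trolley wheel on the sloping wheel stand is waiting to be pumped up: push its spokes round with a fingertip, taking the next spoke when you run out of room, until the valve stem is straight up at the very top of the wheel, and leave it standing still there. Push only on the spokes, never on the tyre or the valve stem, and leave the other things on the counter where they are; nothing is to be picked up.

Things in the scene. Friction and masses are not known exactly. Their poses are not given: they have to be found in the camera images.
- stand: dark steel bench stand of the wheel, fixed: base plate 160 x 440 x 12 mm (x, y, z; origin under its centre), uprights at y = +-200 mm, 170 mm high, 50 mm by 16 mm
- head: the stand's fixed axle carrier. Origin: on the axle in the wheel's middle plane, 170 mm above the counter. z: the axle, out of the wheel's open face, 40 deg from vertical, leaning away from the robot (yaw varies). -x: straight uphill in the wheel's plane; y: level. A steel bar (x +-9, z 28 to 36 mm) crosses the face through the axle, y +-200 mm; a like one behind (z -36 to -28)
- wheel (a joint): wheel angle about head z, rad: 0 with the valve stem at the very top, growing counter-clockwise seen from the open face (the top goes towards head -y); endless, not wrapped, so 6.28 is also the top. Friction of 0.45 N m (about 6 N at 70 mm) holds the wheel where it is left. Hub: 56 mm across, head z +-21 mm
- spokes: five straight aluminium spokes from hub to rim (inner radius 116 mm), 12 mm wide, 16 mm deep (head z 0 to 16 mm), turning with the wheel, the gaps open right through. Origin on the axle, z as the head's. The stem lies midway between two: at wheel angle q they stand at q + 36, 108, 180, 252, 324 deg, counter-clockwise from the top
- tyre: black rubber tyre, fixed to the wheel: outer radius 160 mm, inner 122 mm, 38 mm wide (head z +-19 mm); origin on the axle, z as the head's, turning with the wheel
- valve: the valve stem, fixed in the wheel: a short black rubber stub 11 mm thick with a brass end 10 mm thick, slanting from the rim (radius 118 mm) inwards and out of the face to radius 89 mm, head z 2 to 25 mm; its origin is on the axle, its -x axis points from the axle to the stem
- valve_tip (a point): brass end of the valve stem, 94 mm from the axle, 20 mm out from the wheel's middle plane
- tyre_lever: bare steel tyre lever, a rod 12 mm thick and 230 mm long, slightly bent up at one end, lying down; origin under its middle. Bystander
- gauge: round steel pressure gauge 48 mm across, 18 mm high, with a 50 mm steel stub, lying face up; origin under the dial's centre. Bystander
- carburettor: aluminium carburettor about 70 x 70 x 88 mm standing on its flange; origin at the centre of its underside. Bystander
- spray_can: upright spray can 60 mm across, 180 mm high; origin at the centre of its underside. Bystander
- mug: white mug 80 mm across, 90 mm high, with a handle on its +y side; origin at the centre of its underside. Bystander
- bulb_box: cardboard box 60 x 90 x 40 mm; origin at the centre of its underside. Bystander
- screwdriver: screwdriver with a black handle lying on the counter; origin beneath it. Bystander

How it is judged:
By the outcome, as a careful person would: the job done as asked, in the order asked, and still so for the second after the job is handed in, with the robot touching nothing.
It also fails if it takes over 64 s, if anything falls off the work surface, if the arm or the gripper's body presses on something with over 40 N, if the wrist force passes 120 N, or if a joint passes its speed limit or range.

## Working session

There is one attempt and no reset: what is moved stays moved. The work goes in short steps, Python scripts to look and compute and a shell command to move; the robot and the scene stay as the last step left them, time stands still between calls to the robot, and variables do not carry over. Pictures are saved under pics/ and viewed, about 8 in all and at most 12, crops included, and the job is handed in when it is done.

```bash
ls; mkdir -p pics
python3 - <<'E'
from rig import readout, optics, robot
import cv2,numpy as np
for n in ["scene","top"]:
    c=optics.capture(n); cv2.imwrite(f"pics/{n}0.png",c["pixels"][:,:,::-1])
    print(n,c["camera_matrix"].tolist(),np.round(c["R"],3).tolist(),np.round(c["t"],3).tolist(),c["D"])
    for t in ["head","valve","valve_tip","spokes","tyre","stand"]:
        r=optics.outline_of(n,t); print(t,[(round(x["conf"],2),x["rect"],int(x["region"].sum())) for x in r[:3]])
print(readout.sense()); print([a for a in dir(robot) if a[0]!='_'])
E
```

```text
pics
scene [[374.2534151872323, 0.0, 313.6898933293951], [0.0, 374.2534151872323, 196.40607581250512], [0.0, 0.0, 1.0]] [[-0.22, 0.975, 0.004], [0.725, 0.166, -0.669], [-0.653, -0.144, -0.744]] [0.108, -0.325, 1.459] [-0.05349293  0.          0.          0.          0.        ]
head [(0.87, [233.0, 122.9, 395.7, 246.8], 7854)]
valve [(0.5, [288.4, 216.6, 295.6, 221.1], 48)]
valve_tip [(0.5, [285.5, 212.7, 296.1, 223.0], 37)]
spokes [(0.68, [266.8, 140.9, 334.2, 227.6], 537), (0.32, [226.2, 119.8, 393.4, 253.3], 12462)]
tyre [(0.67, [247.9, 118.0, 374.1, 243.8], 3838), (0.61, [352.7, 255.4, 390.4, 283.4], 1006)]
stand [(0.7, [225.6, 121.8, 392.8, 255.0], 13125), (0.7, [288.1, 215.6, 295.4, 223.5], 46)]
top [[501.14562920245305, 0.0, 316.40365188259204], [0.0, 501.14562920245305, 199.63370054862554], [0.0, 0.0, 1.0]] [[0.012, -1.0, -0.029], [-0.989, -0.008, -0.146], [0.146, 0.03, -0.989]] [0.038, 0.584, 1.289] [0.04884691 0.         0.         0.         0.        ]
head [(0.71, [244.2, 162.0, 414.0, 259.9], 8999)]
valve [(0.69, [262.8, 160.7, 399.7, 260.6], 7363)]
valve_tip []
spokes 
[... 168 characters left out ...]
15.8, 259.5], 12609)]
{'time': 0.7, 'qpos': array([9.84229241e-01, 4.79341848e-02, 9.92545823e-02, 1.62196744e+00,
       1.97574605e-05, 1.44302764e+00]), 'joint_vel': array([ 0.00077359,  0.00029915, -0.00021452,  0.0015477 ,  0.00025184,
        0.00101166]), 'tau': array([-1.41099332e-03, -3.38499033e+01,  3.20054841e+01,  7.58710721e-04,
       -1.93348719e-04, -1.57234030e-05]), 'position': array([0.23251365, 0.47073492, 0.23137324]), 'tool_rot': array([ 3.14144207e+00, -5.74838057e-07,  2.68279426e+00]), 'ft_force': array([ 0.1586153 , -0.26413597,  0.6176157 ]), 'moment': array([ 0.04412431,  0.01830176, -0.01041737]), 'opening': 0.08551348776065675}
['PlanningError', 'tcp_to_grasp']
```

View pics/scene0.png

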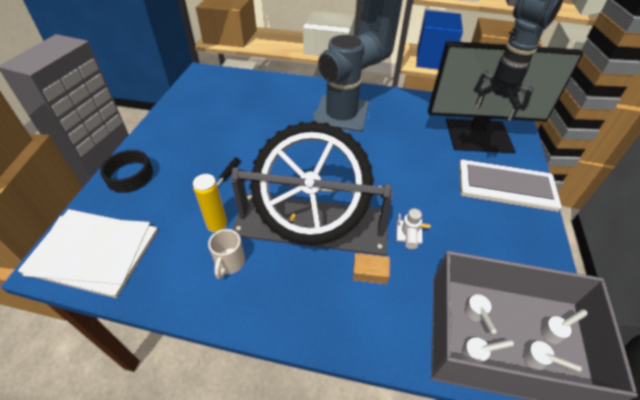

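View pics/top0.png

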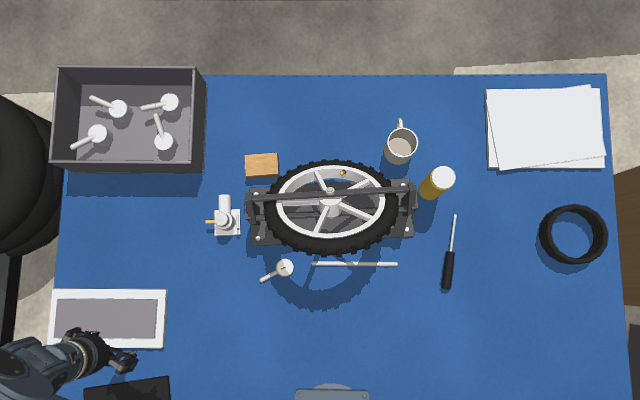

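Scene view: camera looks back at the robot; the wheel's hub is at about (312,183), brass valve at about (292,217), low on the wheel. Top view: hub at about (330,203), brass tip at about (343,172), on the far (low) side. Now fit the pose.

```bash
cat > h.py <<'E'
from rig import readout, optics, hand_in, robot
import cv2,numpy as np
from scipy.optimize import least_squares
from scipy.spatial.transform import Rotation as Ro
S,C=np.sin(np.radians(40)),np.cos(np.radians(40))
def Rh(psi): return Ro.from_euler('z',psi).as_matrix()@np.array([[C,0,S],[0,1,0],[-S,0,C]])
def cloud(n):
    c=optics.capture(n); d=c["depth"]; v,u=np.nonzero(d>0)
    xy=cv2.undistortPoints(np.stack([u,v],1).astype(np.float64)[:,None],c["camera_matrix"],c["D"])[:,0]
    P=np.c_[xy,np.ones(len(xy))]*d[v,u][:,None]
    W=np.full(d.shape+(3,),np.nan); W[v,u]=(P-c["t"])@c["R"]
    return c,W
def valve_q(n,o,psi):
    "brass pixels and spoke pixels -> angles"
    c,W=cloud(n); R=Rh(psi); H=(W-o)@R
    r=np.hypot(H[...,0],H[...,1]); a=np.arctan2(-H[...,1],-H[...,0]); z=H[...,2]
    p=c["pixels"].astype(int); 
    br=(p[...,0]-p[...,2]>50)&(r>.07)&(r<.13)&(z>-.01)&(z<.045)
    sp=(p.min(-1)>120)&(r>.045)&(r<.105)&(z>-.005)&(z<.022)
    q5=np.angle(np.exp(5j*(a[sp]-np.radians(36))).mean())/5
    k=np.angle(np.exp(1j*a[br]).mean()) if br.any() else np.nan
    return c,dict(brass_deg=np.degrees(k),n=int(br.sum()),brass=np.nanmean(H[br],0) if br.any() else None,spoke_mod72=np.degrees(q5),ns=int(sp.sum()))
E
cat > fit.py <<'E'
from h import *
pts=[]
for n in ["scene","top"]:
    c,W=cloud(n); o=max(optics.outline_of(n,"tyre"),key=lambda x:x["conf"])
    m=cv2.erode(o["region"].astype(np.uint8),np.ones((3,3)))>0
    p=W[m&(c["pixels"].max(-1)<80)]; p=p[p[:,2]>.04]; pts.append(p); print(n,len(p),np.median(p,0))
def res(x,P):
    H=(P-np.array([x[0],x[1],x[3]]))@Rh(x[2]); r=np.hypot(H[:,0],H[:,1])
    d=np.stack([abs(r-.141)-.019,abs(H[:,2])-.019],1)
    return np.hypot(*np.maximum(d,0).T)+np.minimum(d.max(1),0)
def fit(P):
    x0=[*np.median(P[:,:2],0),0,.17]
    return least_squares(res,x0,args=(P,),loss='soft_l1',f_scale=.003)
for P in pts+[np.vstack(pts)]:
    f=fit(P); print(f.x,np.median(abs(f.fun)),np.abs(res(f.x,P)).mean())
for n in ["scene","top"]:
    print(n,valve_q(n,np.array([f.x[0],f.x[1],.17]),f.x[2])[1])
E
python3 fit.py
```

```text
Traceback (most recent call last):
  File "fit.py", line 4, in <module>
    c,W=cloud(n); o=max(optics.outline_of(n,"tyre"),key=lambda x:x["conf"])
                    ~~~^^^^^^^^^^^^^^^^^^^^^^^^^^^^^^^^^^^^^^^^^^^^^^^^^^^^
ValueError: max() iterable argument is empty
```

```bash
python3 - <<'E'
s=open('fit.py').read()
i=s.index("    c,W=cloud(n); o="); j=s.index("    p=W[m&")
s=s[:i]+'''    c,W=cloud(n); m=np.zeros((400,640),bool); a,b,e,g=dict(scene=(247,117,375,245),top=(265,157,402,260))[n]; m[b:g,a:e]=1
'''+s[j:]
open('fit.py','w').write(s)
E
python3 fit.py
```

```text
scene 3332 [0.58228409 0.01873427 0.16782071]
top 4142 [0.49969331 0.00181121 0.23499189]
[ 0.58130481  0.00836043 -0.15880821  0.17167625] 0.0037845334276118007 0.005462289662568528
[0.55708173 0.00599952 0.06959212 0.16770475] 0.0017493968255560058 0.006655410353062418
[ 0.55135897  0.00893841 -0.15480828  0.19608953] 0.004510285030522828 0.008294815814914848
scene {'brass_deg': np.float64(171.00461262510518), 'n': 28, 'brass': array([ 0.10131488, -0.01603793,  0.02868953]), 'spoke_mod72': np.float64(24.924579771732088), 'ns': 258}
top {'brass_deg': np.float64(170.4679920154268), 'n': 15, 'brass': array([ 0.09688136, -0.01630937,  0.02851076]), 'spoke_mod72': np.float64(25.800214503347906), 'ns': 406}
```

```bash
cat > fit.py <<'E'
from h import *
pts={}
for n,(a,b,e,g) in dict(scene=(232,117,395,250),top=(243,157,416,260)).items():
    c,W=cloud(n); W=W[b:g,a:e]; p=c["pixels"][b:g,a:e].astype(int)
    m=(W[...,2]>.02)&(p[...,2]-p[...,0]<25); P=W[m]; P=P[np.hypot(P[:,0]-.56,P[:,1])<.27]; pts[n]=P
def rect(a,b): 
    return np.hypot(np.maximum(a,0),np.maximum(b,0))+np.minimum(np.maximum(a,b),0)
def box(X,c,h):
    d=abs(X-np.array(c))-np.array(h); return np.linalg.norm(np.maximum(d,0),axis=-1)+np.minimum(d.max(-1),0)
def sdf(x,P):
    P=P-np.array([x[0],x[1],.17+x[4]]); H=P@Rh(x[2]); r=np.hypot(H[:,0],H[:,1]); z=H[:,2]
    D=[rect(abs(r-.141)-.019,abs(z)-.019),rect(abs(r-.119)-.003,abs(z)-.019),rect(r-.028,abs(z)-.021),
       box(H,(0,0,.032),(.009,.2,.004)),box(H,(0,0,-.032),(.009,.2,.004))]
    for k in range(5):
        a=x[3]+np.radians(36+72*k); u=np.array([-np.cos(a),-np.sin(a),0]); w=np.array([-u[1],u[0],0])
        D.append(box(np.c_[H@u,H@w,z],(.072,0,.008),(.044,.006,.008)))
    L=P@Ro.from_euler('z',x[2]).as_matrix()
    for s in (1,-1): D.append(box(L,(0,s*.2,-.085),(.025,.008,.085)))
    return np.min(D,0)
def fit(P):
    best=None
    for y in (-.1,.1):
        for q in np.radians([-24,0,24]):
            f=least_squares(sdf,[.56,.005,y,q,0],args=(P,),loss='soft_l1',f_scale=.003)
            if best is None or f.cost<best.cost: best=f
    return best
for k,P in list(pts.items())+[("both",np.vstack(list(pts.values())))]:
    f=fit(P); print(k,len(P),np.round(f.x,4),"q72",np.degrees(f.x[3]),np.median(abs(f.fun)),(abs(f.fun)<.005).mean())
    for n in pts: print(n,valve_q(n,np.array([f.x[0],f.x[1],.17+f.x[4]]),f.x[2])[1])
E
python3 fit.py
```

```text
scene 8419 [ 5.563e-01  5.200e-03  7.040e-02 -9.815e-01 -6.000e-04] q72 -56.23333508013677 0.0013081757156361423 0.9395415132438532
scene {'brass_deg': np.float64(160.47322752498079), 'n': 29, 'brass': array([ 0.09294646, -0.03293901,  0.02220748]), 'spoke_mod72': np.float64(15.770715626882435), 'ns': 464}
top {'brass_deg': np.float64(159.7408799040389), 'n': 14, 'brass': array([ 0.08668962, -0.03203941,  0.02293726]), 'spoke_mod72': np.float64(16.043393233873058), 'ns': 621}
top 10045 [ 0.5567  0.0078  0.0621 -0.9712 -0.0014] q72 -55.64359447037694 0.0016033037832179214 0.8575410652065705
scene {'brass_deg': np.float64(159.3617293058087), 'n': 29, 'brass': array([ 0.09223116, -0.03470987,  0.02289443]), 'spoke_mod72': np.float64(15.927071968475307), 'ns': 460}
top {'brass_deg': np.float64(158.5508823661921), 'n': 16, 'brass': array([ 0.08739136, -0.03439376,  0.02253284]), 'spoke_mod72': np.float64(16.715134114835685), 'ns': 624}
both 18464 [ 0.5567  0.0068  0.0672 -0.9776 -0.0012] q72 -56.01014740093458 0.0014256797868399864 0.8944974003466204
scene {'brass_deg': np.float64(159.67881075423074), 'n': 29, 'brass': array([ 0.09229802, -0.03414886,  0.02258704]), 'spoke_mod72': np.float64(15.746429575643237), 'ns': 464}
top {'brass_deg': np.float64(158.62875120886903), 'n': 16, 'brass': array([ 0.08614966, -0.03373376,  0.02339656]), 'spoke_mod72': np.float64(16.37118720757987), 'ns': 629}
```

```bash
cat >> h.py <<'E'
O=np.array([.5566,.0065,.1695]); PSI=.067; R0=Rh(PSI)
def tgt(a,r,z): a=np.radians(a); return O+R0@np.array([-r*np.cos(a),-r*np.sin(a),z])
def where():
    s=readout.sense(); p=s["position"]; H=R0.T@(p-O); T=Ro.from_euler('xyz',s["tool_rot"]).as_matrix()
    print("t",round(s["time"],2),"p",np.round(p*1e3,1),"a %.1f r %.1f z %.1f"%(np.degrees(np.arctan2(-H[1],-H[0])),np.hypot(H[0],H[1])*1e3,H[2]*1e3),"toolz_h",np.round(R0.T@T[:,2],3),"jaw_h",np.round(R0.T@T[:,1],3),"F",np.round(s["ft_force"],1),"q",np.round(s["qpos"],2))
    return p
def path(wps):
    p=where()
    for w in wps: t=tgt(*w)*1e3; print(w,np.round(t,0),"d",np.round(t-p*1e3,0)); p=t/1e3
E
python3 -m jog '{"claw":[1,1,1,1,1,1,1,1],"travel":[[0,0,45],[0,0,45],[0,-40,45],[0,-40,30],[20,-50,0],[20,-50,0],[30,-50,0],[30,-50,0]],"twist":[[0,0,0],[0,0,0],[0,0,7.5],[0,0,7.5],[0,0,7.5],[0,0,7.5],[0,0,0],[0,0,0]]}'
python3 -c "
from h import *
path([(74,85,110),(74,85,40),(74,85,-3)])"
```

```text
time: 2.2
position: [0.3129, 0.2197, 0.3816]
tool_rot: [-3.116, 0.005, -3.067]
ft_force: [1.0, -0.1, 0.1]
opening: -0.0001
t 2.2 p [312.9 219.7 381.6] a -36.3 r 386.8 z 15.3 toolz_h [ 0.647 -0.025 -0.762] jaw_h [ 0.011  1.    -0.024] F [ 1.  -0.1  0.1] q [ 0.46 -0.21  0.17  1.95 -0.03  0.38]
(74, 85, 110) [ 58667. -77985.  99494.] d [ 58355. -78205.  99113.]
(74, 85, 40) [ 13773. -80998.  45871.] d [-44894.  -3012. -53623.]
(74, 85, -3) [-13805. -82848.  12931.] d [-27578.  -1850. -32940.]
```

```bash
sed -i 's/^def tgt.*/def tgt(a,r,z): a=np.radians(a); return O+R0@np.array([-r*np.cos(a),-r*np.sin(a),z])*1e-3/' h.py
python3 -m jog '{"claw":[1,1,1,1,1,1,1,1],"travel":[[40,-50,0],[40,-50,0],[40,-50,0],[40,-50,0],[40,-40,0],[40,-30,0],[20,0,0],[0,0,0]],"twist":[[0,0,0],[0,0,0],[0,0,0],[0,6,0],[0,7,0],[0,7,0],[0,7,0],[0,0,0]]}'
python3 -c "
from h import *
path([(74,85,110),(74,85,40),(74,85,-3)])"
```

```text
time: 3.0
position: [0.5079, -0.002, 0.3475]
tool_rot: [3.137, -0.389, -3.07]
ft_force: [-1.3, 0.5, -2.6]
opening: -0.0
t 3.0 p [507.9  -2.  347.5] a 2.0 r 152.2 z 104.7 toolz_h [ 0.304  0.003 -0.953] jaw_h [-0.005  1.     0.002] F [-1.3  0.5 -2.6] q [-0.1   0.54  0.87  2.29 -0.06 -0.16]
(74, 85, 110) [615. -71. 269.] d [107. -69. -79.]
(74, 85, 40) [570. -75. 215.] d [-45.  -3. -54.]
(74, 85, -3) [542. -76. 182.] d [-28.  -2. -33.]
```

```bash
python3 -c "
from h import *
path([(63,91.7,54),(74,85,-3)])"
```

```text
t 3.0 p [507.9  -2.  347.5] a 2.0 r 152.2 z 104.7 toolz_h [ 0.304  0.003 -0.953] jaw_h [-0.005  1.     0.002] F [-1.3  0.5 -2.6] q [-0.1   0.54  0.87  2.29 -0.06 -0.16]
(63, 91.7, 54) [565. -75. 238.] d [  57.  -73. -110.]
(74, 85, -3) [542. -76. 182.] d [-23.  -2. -55.]
```

```bash
python3 -m jog '{"claw":[1,1,1,1,1,1],"travel":[[20,-30,0],[20,-30,-20],[15,-15,-30],[5,0,-30],[0,0,-25],[0,0,0]],"twist":[[0,0,0],[0,0,0],[0,0,0],[0,0,0],[0,0,0],[0,0,0]]}'
python3 -c "
from h import *
path([(63,91.7,54),(74,85,-3)])
c=optics.capture('scene'); cv2.imwrite('pics/s1.png',cv2.resize(c['pixels'][90:270,210:420,::-1],None,fx=3.5,fy=3.2,interpolation=cv2.INTER_CUBIC))"
```

```text
time: 3.6
position: [0.5624, -0.0765, 0.2452]
tool_rot: [3.141, -0.366, -3.067]
ft_force: [0.5, -0.1, -0.9]
opening: 0.0004
t 3.6 p [562.4 -76.5 245.2] a 59.8 r 96.3 z 58.2 toolz_h [ 0.326 -0.002 -0.945] jaw_h [-0.006  1.    -0.005] F [ 0.5 -0.1 -0.9] q [-0.2   0.6   0.76  2.08 -0.1  -0.26]
(63, 91.7, 54) [565. -75. 238.] d [ 2.  2. -8.]
(74, 85, -3) [542. -76. 182.] d [-23.  -2. -55.]
```

View pics/s1.png

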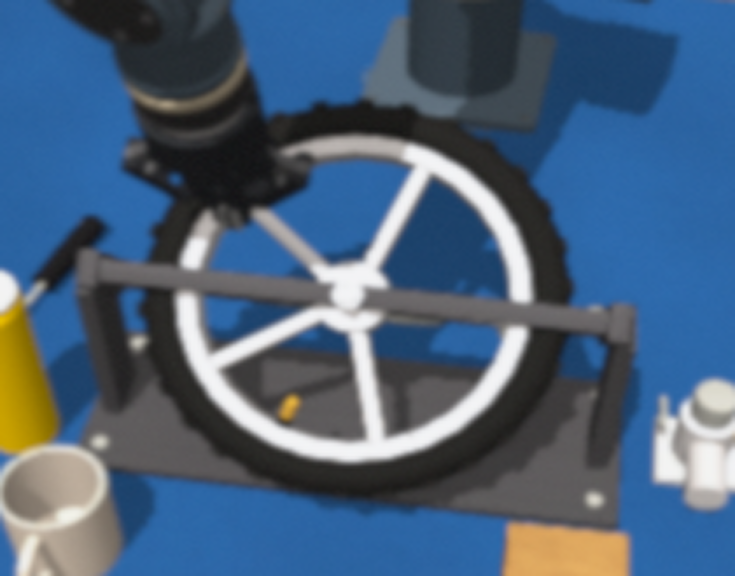

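The fingertip (crop 235,215) hovers over the gap between the spokes at 52° and 124°; the brass tip is at crop (290,407), low. Insert next.

```bash
python3 -m jog '{"claw":[1,1,1,1,1],"travel":[[-6,0,-18],[-6,0,-18],[-6,0,-18],[-4,0,-10],[0,0,0]],"twist":[[0,0,0],[0,0,0],[0,0,0],[0,0,0],[0,0,0]]}'
python3 -c "
from h import *
path([(74,85,-3)]+[(a,85,-3) for a in range(64,-75,-10)])"
```

```text
time: 4.15
position: [0.5419, -0.0738, 0.204]
tool_rot: [-3.132, -0.333, -3.065]
ft_force: [-0.1, 0.4, 0.3]
opening: -0.0
t 4.15 p [541.9 -73.8 204. ] a 64.6 r 87.6 z 13.5 toolz_h [ 0.358 -0.013 -0.934] jaw_h [-0.004  1.    -0.015] F [-0.1  0.4  0.3] q [-0.2   0.47  0.51  1.92 -0.1  -0.26]
(74, 85, -3) [542. -76. 182.] d [  0.  -3. -22.]
(64, 85, -3) [531. -72. 191.] d [-11.   5.   9.]
(54, 85, -3) [521. -65. 199.] d [-10.   7.   8.]
(44, 85, -3) [512. -56. 207.] d [-9.  9.  7.]
(34, 85, -3) [504. -45. 212.] d [-8. 11.  6.]
(24, 85, -3) [498. -32. 217.] d [-6. 13.  5.]
(14, 85, -3) [493. -18. 220.] d [-5. 14.  3.]
(4, 85, -3) [490.  -4. 222.] d [-3. 14.  1.]
(-6, 85, -3) [489.  11. 222.] d [-1. 15. -0.]
(-16, 85, -3) [491.  26. 220.] d [ 1. 15. -2.]
(-26, 85, -3) [494.  40. 216.] d [ 3. 14. -3.]
(-36, 85, -3) [499.  53. 211.] d [ 5. 13. -5.]
(-46, 85, -3) [505.  64. 205.] d [ 7. 12. -6.]
(-56, 85, -3) [514.  74. 198.] d [ 8. 10. -7.]
(-66, 85, -3) [523.  82. 189.] d [ 9.  8. -8.]
```

```bash
python3 -m jog '{"claw":[1,1,1,1],"travel":[[3,-3,-8],[1,-1,-10],[0,0,-10],[0,0,0]],"twist":[[0,1,0],[0,1,0],[0,1,0],[0,1,0]]}'
python3 -c "
from h import *
path([(64,85,-3)])"
```

```text
time: 4.55
position: [0.549, -0.0779, 0.1826]
tool_rot: [-3.134, -0.393, -3.063]
ft_force: [-0.4, 0.0, 0.6]
opening: 0.0
t 4.55 p [549.  -77.9 182.6] a 77.5 r 85.7 z 1.5 toolz_h [ 0.301 -0.012 -0.954] jaw_h [-0.007  1.    -0.015] F [-0.4  0.   0.6] q [-0.2   0.56  0.57  1.96 -0.11 -0.26]
(64, 85, -3) [531. -72. 191.] d [-18.   6.   9.]
```

```bash
python3 -m jog '{"claw":[1,1,1,1,1,1],"travel":[[-10,2,2],[-11,5,6],[-10,7,8],[-10,9,7],[-8,11,6],[0,0,0]],"twist":[[0,0,0],[0,0,0],[0,0,0],[0,0,0],[0,0,0],[0,0,0]]}'
python3 -c "
from h import *
path([(34,85,-3),(24,85,-3),(14,85,-3)])
for n in ['scene','top']: print(valve_q(n,O,PSI)[1])"
```

```text
time: 5.15
position: [0.5121, -0.0474, 0.202]
tool_rot: [-3.126, -0.38, -3.068]
ft_force: [-0.2, -0.2, 1.2]
opening: -0.0002
t 5.15 p [512.1 -47.4 202. ] a 41.4 r 76.9 z -6.0 toolz_h [ 0.313 -0.018 -0.949] jaw_h [ 0.     1.    -0.019] F [-0.2 -0.2  1.2] q [-0.16  0.43  0.44  1.94 -0.1  -0.22]
(34, 85, -3) [504. -45. 212.] d [-8.  3. 10.]
(24, 85, -3) [498. -32. 217.] d [-6. 13.  5.]
(14, 85, -3) [493. -18. 220.] d [-5. 14.  3.]
{'brass_deg': np.float64(128.98561334462593), 'n': 27, 'brass': array([ 0.06203022, -0.07663948,  0.02141322]), 'spoke_mod72': np.float64(-14.872020216698568), 'ns': 401}
{'brass_deg': np.float64(nan), 'n': 0, 'brass': None, 'spoke_mod72': np.float64(-13.152721955136919), 'ns': 148}
```

```bash
python3 -m jog '{"claw":[1,1,1,1,1,1,1,1],"travel":[[-9,4,11],[-7,13,6],[-5,14,4],[-3,14,3],[-1,15,1],[1,15,-2],[3,14,-3],[0,0,0]],"twist":[[0,0,0],[0,0,0],[0,0,0],[0,0,0],[0,0,0],[0,0,0],[0,0,0],[0,0,0]]}'
python3 -c "
from h import *
path([(-36,85,-3),(-46,85,-3),(-56,85,-3),(-66,85,-3)])
for n in ['scene','top']: print(valve_q(n,O,PSI)[1])"
```

```text
time: 6.05
position: [0.4931, 0.0241, 0.2183]
tool_rot: [-3.086, -0.384, -3.086]
ft_force: [-0.8, -0.4, 0.3]
opening: -0.0003
t 6.05 p [493.1  24.1 218.3] a -15.4 r 82.0 z -2.6 toolz_h [ 0.308 -0.051 -0.95 ] jaw_h [ 0.026  0.999 -0.046] F [-0.8 -0.4  0.3] q [-0.03  0.39  0.41  1.97 -0.09 -0.08]
(-36, 85, -3) [499.  53. 211.] d [ 6. 29. -7.]
(-46, 85, -3) [505.  64. 205.] d [ 7. 12. -6.]
(-56, 85, -3) [514.  74. 198.] d [ 8. 10. -7.]
(-66, 85, -3) [523.  82. 189.] d [ 9.  8. -8.]
{'brass_deg': np.float64(75.89890313615409), 'n': 24, 'brass': array([-0.02444301, -0.09736349,  0.02199566]), 'spoke_mod72': np.float64(4.371615445109798), 'ns': 567}
{'brass_deg': np.float64(74.7181184714132), 'n': 32, 'brass': array([-0.02608286, -0.09548181,  0.02032046]), 'spoke_mod72': np.float64(1.9389423158822163), 'ns': 143}
```

```bash
python3 -m jog '{"claw":[1,1,1,1,1,1],"travel":[[3,15,-3],[4,15,-4],[7,12,-6],[8,10,-7],[9,9,-7],[0,0,0]],"twist":[[0,0,0],[0,0,0],[0,0,0],[0,0,0],[0,0,0],[0,0,0]]}'
python3 -c "
from h import *
path([(-66,85,-3),(-72,85,-3)])
for n in ['scene','top']: print(valve_q(n,O,PSI)[1])"
```

```text
time: 6.75
position: [0.5192, 0.0701, 0.1952]
tool_rot: [-3.051, -0.4, -3.101]
ft_force: [0.0, -0.1, -0.7]
opening: -0.0
t 6.75 p [519.2  70.1 195.2] a -57.6 r 78.1 z -1.6 toolz_h [ 0.291 -0.08  -0.953] jaw_h [ 0.046  0.996 -0.07 ] F [ 0.  -0.1 -0.7] q [ 0.06  0.5   0.5   1.97 -0.08  0.01]
(-66, 85, -3) [523.  82. 189.] d [ 4. 12. -6.]
(-72, 85, -3) [529.  86. 184.] d [ 6.  4. -5.]
{'brass_deg': np.float64(34.331467821203226), 'n': 24, 'brass': array([-0.08267329, -0.05645181,  0.02235709]), 'spoke_mod72': np.float64(35.072517255592935), 'ns': 555}
{'brass_deg': np.float64(33.78959712199844), 'n': 31, 'brass': array([-0.08343281, -0.05579002,  0.02104373]), 'spoke_mod72': np.float64(32.90941779329531), 'ns': 420}
```

```bash
python3 -m jog '{"claw":[1,1,1,1],"travel":[[5,8,-5],[6,6,-6],[6,3,-6],[0,0,0]],"twist":[[0,0,0],[0,0,0],[0,0,0],[0,0,0]]}'
python3 -c "
from h import *
path([(-72,85,-3),(-78,85,-3)])
for n in ['scene','top']: print(valve_q(n,O,PSI)[1])"
```

```text
time: 7.25
position: [0.5334, 0.0821, 0.1843]
tool_rot: [-3.04, -0.402, -3.105]
ft_force: [0.2, 0.5, -0.5]
opening: 0.0
t 7.25 p [533.4  82.1 184.3] a -73.1 r 80.5 z -0.3 toolz_h [ 0.288 -0.09  -0.953] jaw_h [ 0.053  0.996 -0.078] F [ 0.2  0.5 -0.5] q [ 0.08  0.55  0.55  1.98 -0.09  0.04]
(-72, 85, -3) [529.  86. 184.] d [-4.  4. -0.]
(-78, 85, -3) [536.  88. 179.] d [ 6.  3. -6.]
{'brass_deg': np.float64(21.504789316743437), 'n': 26, 'brass': array([-0.09405499, -0.03705657,  0.02170927]), 'spoke_mod72': np.float64(21.999487663422027), 'ns': 436}
{'brass_deg': np.float64(21.00260521462306), 'n': 30, 'brass': array([-0.09428769, -0.03619682,  0.0213207 ]), 'spoke_mod72': np.float64(20.941351870054962), 'ns': 479}
```

```bash
python3 -m jog '{"claw":[1,1,1],"travel":[[5,2,-5],[3,1,-4],[0,0,0]],"twist":[[0,0,0],[0,0,0],[0,0,0]]}'
python3 -c "
from h import *
where()
for n in ['scene','top']: c,r=valve_q(n,O,PSI);print(r)
cv2.imwrite('pics/t1.png',cv2.resize(c['pixels'][140:280,230:430,::-1],None,fx=3.5,fy=3.5,interpolation=cv2.INTER_CUBIC))"
```

```text
time: 7.65
position: [0.5404, 0.0843, 0.1795]
tool_rot: [-3.037, -0.401, -3.106]
ft_force: [0.0, -0.2, -1.0]
opening: -0.0
t 7.65 p [540.4  84.3 179.5] a -79.3 r 80.1 z 0.6 toolz_h [ 0.289 -0.092 -0.953] jaw_h [ 0.054  0.995 -0.079] F [ 0.  -0.2 -1. ] q [ 0.08  0.57  0.57  1.98 -0.09  0.04]
{'brass_deg': np.float64(16.17254973806065), 'n': 27, 'brass': array([-0.09705901, -0.02813122,  0.02154185]), 'spoke_mod72': np.float64(16.71955277484916), 'ns': 439}
{'brass_deg': np.float64(15.642651485915444), 'n': 30, 'brass': array([-0.09741469, -0.02728958,  0.02125171]), 'spoke_mod72': np.float64(16.214469521982814), 'ns': 491}
```

View pics/t1.png

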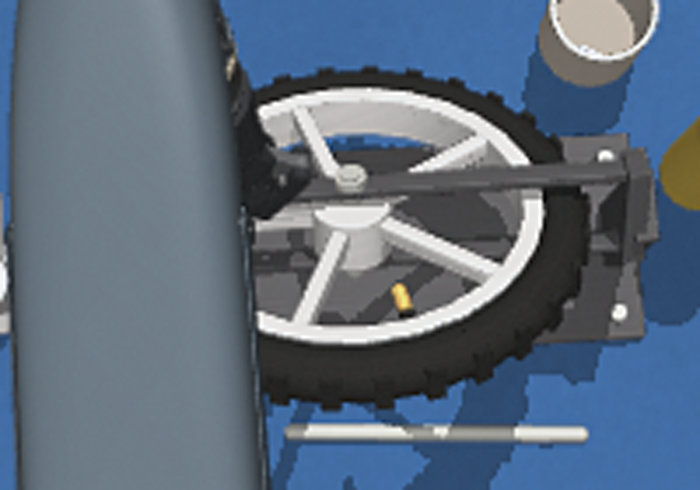

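Valve brass tip at crop (400,297), about 16° short of the top; the spoke stroke is used up near the bar. Retract and take the next spoke.

```bash
python3 -m jog '{"claw":[1,1,1,1,1,1],"travel":[[-3,0,2],[5,0,15],[8,1,22],[8,1,22],[5,1,22],[0,0,0]],"twist":[[0,0,0],[0,0,0],[0,0,0],[0,0,0],[0,0,0],[0,0,0]]}'
python3 -c "
from h import *
path([(63,91.7,57)])"
```

```text
time: 8.35
position: [0.5629, 0.0895, 0.2627]
tool_rot: [-3.042, -0.401, -3.105]
ft_force: [-0.0, -0.8, 0.1]
opening: 0.0001
t 8.35 p [562.9  89.5 262.7] a -58.3 r 96.9 z 79.0 toolz_h [ 0.289 -0.087 -0.953] jaw_h [ 0.052  0.996 -0.076] F [-0.  -0.8  0.1] q [ 0.08  0.71  0.93  2.21 -0.08  0.04]
(63, 91.7, 57) [567. -75. 240.] d [   4. -164.  -23.]
```

```bash
python3 -m jog '{"claw":[1,1,1,1,1,1,1],"travel":[[0,-35,0],[0,-35,0],[2,-35,0],[2,-35,-5],[2,-20,-10],[0,-4,-8],[0,0,0]],"twist":[[2.5,0,1.5],[2.5,0,1.5],[0,0,0],[0,0,0],[0,0,0],[0,0,0],[0,0,0]]}'
python3 -c "
from h import *
path([(66,90,40),(76,87,-3)])
for n in ['scene','top']: print(valve_q(n,O,PSI)[1])"
```

```text
time: 9.05
position: [0.5687, -0.0754, 0.2314]
tool_rot: [3.137, -0.393, -3.006]
ft_force: [0.2, 0.2, 0.2]
opening: -0.0
t 9.05 p [568.7 -75.4 231.4] a 67.2 r 89.6 z 51.7 toolz_h [ 0.301 -0.021 -0.953] jaw_h [-0.054  0.998 -0.04 ] F [0.2 0.2 0.2] q [-0.18  0.65  0.79  2.09 -0.12 -0.3 ]
(66, 90, 40) [560. -76. 224.] d [-9. -0. -8.]
(76, 87, -3) [544. -79. 181.] d [-16.  -3. -43.]
{'brass_deg': np.float64(16.052222310398893), 'n': 12, 'brass': array([-0.09724186, -0.02795983,  0.02194694]), 'spoke_mod72': np.float64(16.49999057487689), 'ns': 403}
{'brass_deg': np.float64(nan), 'n': 0, 'brass': None, 'spoke_mod72': np.float64(19.830699482149033), 'ns': 195}
```

```bash
python3 -m jog '{"claw":[1,1,1,1,1],"travel":[[-5,-1,-14],[-5,-1,-14],[-5,-1,-14],[-4,-1,-12],[0,0,-4]],"twist":[[0,0,0],[0,0,0],[0,0,0],[0,0,0],[0,0,0]]}'
python3 -c "
from h import *
path([(76,87,-3),(70,85,-3)])
for n in ['scene','top']: print(valve_q(n,O,PSI)[1])"
```

```text
time: 9.65
position: [0.5512, -0.0692, 0.1759]
tool_rot: [3.136, -0.385, -2.992]
ft_force: [0.8, -0.2, 0.5]
opening: -0.0003
t 9.65 p [551.2 -69.2 175.9] a 80.8 r 76.2 z -1.8 toolz_h [ 0.309 -0.025 -0.951] jaw_h [-0.065  0.997 -0.048] F [ 0.8 -0.2  0.5] q [-0.18  0.55  0.55  1.93 -0.12 -0.31]
(76, 87, -3) [544. -79. 181.] d [ -7. -10.   5.]
(70, 85, -3) [538. -75. 186.] d [-6.  4.  5.]
{'brass_deg': np.float64(16.025800771288424), 'n': 12, 'brass': array([-0.0971492 , -0.0278819 ,  0.02247785]), 'spoke_mod72': np.float64(16.676694578743582), 'ns': 348}
{'brass_deg': np.float64(nan), 'n': 0, 'brass': None, 'spoke_mod72': np.float64(19.981171786990163), 'ns': 208}
```

```bash
python3 -m jog '{"claw":[1,1,1,1,1],"travel":[[-6,-2,5],[-6,-1,5],[-6,2,5],[-3,2,3],[0,0,0]],"twist":[[0,0,0],[0,0,0],[0,0,0],[0,0,0],[0,0,0]]}'
python3 -c "
from h import *
path([(60,80,-3),(57,80,-3),(54,80,-3)])
for n in ['scene','top']: print(valve_q(n,O,PSI)[1])"
```

```text
time: 10.25
position: [0.534, -0.0691, 0.197]
tool_rot: [-3.141, -0.373, -2.993]
ft_force: [0.3, -1.0, -3.2]
opening: -0.0
t 10.25 p [534.  -69.1 197. ] a 62.3 r 83.5 z 3.3 toolz_h [ 0.32  -0.03  -0.947] jaw_h [-0.062  0.997 -0.053] F [ 0.3 -1.  -3.2] q [-0.18  0.49  0.5   1.94 -0.12 -0.31]
(60, 80, -3) [529. -65. 193.] d [-5.  4. -4.]
(57, 80, -3) [526. -63. 195.] d [-3.  2.  2.]
(54, 80, -3) [523. -61. 197.] d [-3.  2.  2.]
{'brass_deg': np.float64(10.164898711398006), 'n': 14, 'brass': array([-0.09946297, -0.01782727,  0.0225968 ]), 'spoke_mod72': np.float64(10.415915189367919), 'ns': 466}
{'brass_deg': np.float64(nan), 'n': 0, 'brass': None, 'spoke_mod72': np.float64(14.924042056833526), 'ns': 144}
```

```bash
python3 -m jog '{"claw":[1,1,1,1],"travel":[[-4,2,1],[-3,2,1],[-3,2,2],[0,0,0]],"twist":[[0,0,0],[0,0,0],[0,0,0],[0,0,0]]}'
python3 -c "
from h import *
path([(52,83,-1)])
for n in ['scene','top']: print(valve_q(n,O,PSI)[1])"
```

```text
time: 10.75
position: [0.5296, -0.0649, 0.2009]
tool_rot: [-3.135, -0.359, -2.997]
ft_force: [0.8, -0.1, -0.8]
opening: 0.0
t 10.75 p [529.6 -64.9 200.9] a 57.4 r 82.4 z 3.7 toolz_h [ 0.334 -0.034 -0.942] jaw_h [-0.057  0.997 -0.056] F [ 0.8 -0.1 -0.8] q [-0.18  0.46  0.47  1.93 -0.12 -0.3 ]
(52, 83, -1) [521. -61. 202.] d [-8.  3.  1.]
{'brass_deg': np.float64(4.858211658404417), 'n': 16, 'brass': array([-0.10055889, -0.00853757,  0.02188412]), 'spoke_mod72': np.float64(5.146413536960129), 'ns': 510}
{'brass_deg': np.float64(nan), 'n': 0, 'brass': None, 'spoke_mod72': np.float64(10.541510029354365), 'ns': 69}
```

```bash
python3 -m jog '{"claw":[1,1,1],"travel":[[-4,2,1],[-3,2,1],[0,0,0]],"twist":[[0,0,0],[0,0,0],[0,0,0]]}'
python3 -c "
from h import *
path([(52,83,-1)])
for n in ['scene','scene']: print(valve_q(n,O,PSI)[1])"
```

```text
time: 11.15
position: [0.527, -0.0621, 0.203]
tool_rot: [-3.13, -0.348, -2.999]
ft_force: [1.0, -1.0, -1.3]
opening: -0.0001
t 11.15 p [527.  -62.1 203. ] a 54.4 r 81.8 z 3.7 toolz_h [ 0.344 -0.037 -0.938] jaw_h [-0.054  0.997 -0.059] F [ 1.  -1.  -1.3] q [-0.17  0.44  0.45  1.92 -0.12 -0.3 ]
(52, 83, -1) [521. -61. 202.] d [-6.  1. -1.]
{'brass_deg': np.float64(1.8788003768393708), 'n': 15, 'brass': array([-0.10047935, -0.00328831,  0.0224808 ]), 'spoke_mod72': np.float64(2.1595319047284236), 'ns': 519}
{'brass_deg': np.float64(1.9059950977127904), 'n': 15, 'brass': array([-0.10054933, -0.00333874,  0.02206675]), 'spoke_mod72': np.float64(2.1763322239308818), 'ns': 518}
```

```bash
python3 -m jog '{"claw":[1,1],"travel":[[-4,2,1],[0,0,0]],"twist":[[0,0,0],[0,0,0]]}'
python3 -c "
from h import *
where()
for n in ['scene','scene']: print(valve_q(n,O,PSI)[1])"
```

```text
time: 11.45
position: [0.5253, -0.0606, 0.2039]
tool_rot: [-3.129, -0.343, -3.0]
ft_force: [-0.1, -0.6, 0.4]
opening: -0.0
t 11.45 p [525.3 -60.6 203.9] a 52.7 r 81.6 z 3.4 toolz_h [ 0.349 -0.038 -0.936] jaw_h [-0.052  0.997 -0.06 ] F [-0.1 -0.6  0.4] q [-0.17  0.43  0.44  1.91 -0.12 -0.3 ]
{'brass_deg': np.float64(-0.4151685786971294), 'n': 16, 'brass': array([-0.10144286,  0.0007243 ,  0.02233643]), 'spoke_mod72': np.float64(0.18273919367671548), 'ns': 518}
{'brass_deg': np.float64(-0.3859240941646823), 'n': 16, 'brass': array([-0.10152787,  0.00066882,  0.0218609 ]), 'spoke_mod72': np.float64(0.17953456164418194), 'ns': 516}
```

Within half a degree of the top. Back off the spoke, retract, then check with an unobstructed view.

```bash
python3 -m jog '{"claw":[1,1,1,1,1,1,1,1],"travel":[[5,-4,-3],[5,-3,-2],[6,0,15],[8,0,25],[8,0,25],[6,0,40],[0,0,50],[-10,40,50]],"twist":[[0,0,0],[0,0,0],[0,0,0],[0,0,0],[0,0,0],[0,0,0],[0,0,0],[0,0,0]]}'
python3 -c "
from h import *
where()
print(valve_q('scene',O,PSI)[1])"
```

```text
time: 12.35
position: [0.5353, -0.0398, 0.356]
tool_rot: [-3.131, -0.343, -3.002]
ft_force: [-0.7, 0.4, 1.0]
opening: 0.0004
t 12.35 p [535.3 -39.8 356. ] a 17.9 r 145.6 z 127.2 toolz_h [ 0.349 -0.035 -0.936] jaw_h [-0.052  0.997 -0.057] F [-0.7  0.4  1. ] q [-0.14  0.59  0.99  2.29 -0.1  -0.26]
{'brass_deg': np.float64(-0.3817434531313988), 'n': 16, 'brass': array([-0.10152982,  0.00066762,  0.02183343]), 'spoke_mod72': np.float64(0.13690571447644204), 'ns': 578}
```

Move clear to the left (back the way it came, high) for the top view.

```bash
python3 -m jog '{"claw":[1,1,1,1,1,1,1,1],"travel":[[-40,45,10],[-40,45,5],[-40,45,0],[-40,45,0],[-40,45,0],[-20,45,0],[-20,45,0],[0,0,0]],"twist":[[0,-6,0],[0,-6,0],[0,-5,0],[0,0,0],[0,0,0],[0,0,0],[0,0,0],[0,0,0]]}'
sed -i 's/print(k,len(P)/print(f.x[3]*0+k if 0 else k,len(P)/' fit.py; python3 fit.py
python3 -c "
from h import *
where()
for n in ['scene','top']:
  c,r=valve_q(n,O,PSI); print(r)
  im=c['pixels'][110:270,210:430] if n=='scene' else c['pixels'][130:290,210:430]
  cv2.imwrite('pics/f_%s.png'%n,cv2.resize(np.ascontiguousarray(im[...,::-1]),None,fx=3.5,fy=3.5,interpolation=cv2.INTER_CUBIC))"
```

```text
time: 13.2
position: [0.333, 0.2345, 0.3546]
tool_rot: [-3.103, -0.105, -3.004]
ft_force: [0.6, 0.1, 0.1]
opening: -0.0
scene 8559 [ 5.567e-01  5.300e-03  7.030e-02  5.000e-04 -1.000e-03] q72 0.028597875954884895 0.0012839007772099745 0.942633485220236
scene {'brass_deg': np.float64(-0.7968938227869953), 'n': 25, 'brass': array([-0.10156575,  0.00140883,  0.02209078]), 'spoke_mod72': np.float64(0.001715173859839265), 'ns': 586}
top {'brass_deg': np.float64(-0.7180544185509183), 'n': 31, 'brass': array([-0.10059987,  0.00125158,  0.02147858]), 'spoke_mod72': np.float64(-0.20449738520815264), 'ns': 445}
top 9920 [ 0.5569  0.0078  0.0625  0.0133 -0.0015] q72 0.7599103879251128 0.001613109441948108 0.8513104838709677
scene {'brass_deg': np.float64(0.8166561735100434), 'n': 25, 'brass': array([-0.10205729, -0.00145694,  0.02278021]), 'spoke_mod72': np.float64(0.32989495763547483), 'ns': 580}
top {'brass_deg': np.float64(0.940695274783855), 'n': 31, 'brass': array([-0.10155094, -0.00167193,  0.02198486]), 'spoke_mod72': np.float64(0.6805821945234398), 'ns': 441}
both 18479 [ 0.5569  0.0068
[... 258 characters left out ...]
s': 577}
top {'brass_deg': np.float64(0.12176849992125363), 'n': 32, 'brass': array([-0.10138538, -0.00021203,  0.02173771]), 'spoke_mod72': np.float64(0.24286316274053762), 'ns': 446}
t 13.6 p [337.4 229.7 354.5] a -40.8 r 363.3 z 10.7 toolz_h [ 0.563 -0.047 -0.825] jaw_h [-0.022  0.997 -0.072] F [-0.4  0.   0.1] q [ 0.44 -0.06  0.23  1.98 -0.01  0.31]
{'brass_deg': np.float64(-0.12702590632505412), 'n': 24, 'brass': array([-0.10115795,  0.00023106,  0.02184769]), 'spoke_mod72': np.float64(0.13450207034455422), 'ns': 582}
{'brass_deg': np.float64(0.06568350858841183), 'n': 31, 'brass': array([-0.10025412, -0.00011896,  0.02105427]), 'spoke_mod72': np.float64(0.27150411291173443), 'ns': 443}
```

View pics/f_top.png

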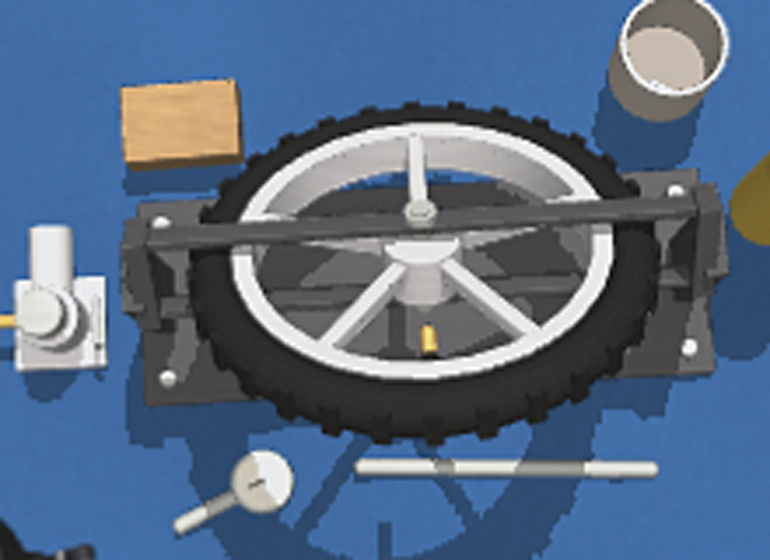

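The valve (crop 428,340) stands at the uphill top, midway between two spokes. The fits give about 0.2°, and the bystanders have not moved. Handing in.

```bash
python3 -c "
from rig import hand_in
print(hand_in())"
```

```text
the job is handed in; nothing more can be done
None
```

The valve stem now stands at the very top of the wheel, and the job is handed in at about 14 s of the 64 s allowed. I turned the wheel about 160° clockwise with the closed fingertip, in two strokes: one spoke for the first 144° or so, then a second spoke for the last 16°. I backed off, lifted out and parked clear before handing in.

**Final angle:** with the arm clear, the joint fit of both cameras gives about 0.2° from the top. The separate brass-tip and spoke readings mostly fall within ±0.3°. They spread to about ±0.9° when only one camera's pose fit is used, because the two fits differ by about 0.5° in the stand's yaw.

**Standing still:** the readings taken before and after I parked the arm agree to within a few tenths of a degree, so the wheel has stayed put.

**Contact and forces:** I kept the fingertip in gaps away from the valve stem. The wrist force read at the end of each move never exceeded about 3.5 N, but it was not logged during the moves.

**Bystanders:** the carburettor, gauge, tyre lever, box and mug look unmoved in the last top picture. I compared them by eye only, and the screwdriver and most of the spray can were outside that crop.

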